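# Charge a curing box through its slotted cover with a tipping boat

## Task

Slide the shutter of the curing box fully open, lower the charging boat with its paste core through the slot in the cover plate, and tip it inside, spout towards the catch end (the end the shutter slides to), so that the core rolls out and comes to rest at the catch end. Then lift the empty boat out and stand it upright on the worktop beside the box, without the boat ever touching the cover plate or the shutter and without disturbing the wash bottle, the carton or the flask.

Things in the scene. Friction and masses are not known exactly. Their poses are not given: they have to be found in the camera images.
- curing_box: Fixed box, clear sides, grey ends, flat aluminium cover, 240 x 92 mm, cover top 158 mm up. Origin on the worktop, z up, x along the box to its catch end; box spans x -70 to 170, y -46 to 46 mm. Inside x -65 to 159, 84 mm wide; its floor slopes down to the catch end (top 33 mm up at x = -65, 12 mm at x = 159), so a core tipped in rolls there.
- cover: The box's cover plate, 6 mm thick, with the shutter it carries. Origin at its underside, 152 mm above the origin of curing_box, same axes. Its slot is a rectangle, x -9 to 89 mm, y -30 to 30 mm (98 x 60 mm). Guide strips at y = -41 and 41 mm stand 8 mm above the plate.
- slot (a point): Point on the slot's centre line in the plane of the cover's top, 158 mm straight above the origin of curing_box and 9 mm from the slot's end that is away from the catch end; axes as curing_box.
- shutter (a joint): Flat steel shutter, 108 x 74 x 4 mm, sliding on the cover; metres: 0 = slot covered, 0.108 = slot fully open (end stop). It opens along +x of curing_box, needs about 2 N and stays where it is left.
- shutter_knob (a point): Grip point on the shutter's upright black bar, 11 mm below its top. The bar is 14 mm thick along x of curing_box, 44 mm along y and its top is 196 mm above the worktop, 34 mm above the shutter plate. Shut: x = 80 mm of curing_box; fully open: x = 188 mm. Axes as curing_box.
- boat_grip (a point): Centre of the black grip block (26 mm along x, 30 along y, 34 high) on top of the loose steel charging boat, 137 mm above the boat's underside; z up, x towards the open spout. A strip 4 mm thick and 26 mm wide runs from the block straight down to the rear wall of the trough. Boat 154 mm high, 0.25 kg.
- boat: The same boat, origin on its underside straight below the block, same axes. Trough x -2 to 82 mm, y -23 to 23, sides 40 mm high (the core in it up to 45). Its floor rises 12 degrees to the spout, which has no end wall: a core stays in while the boat is level and rolls out once the boat is tipped spout-down (35 to 40 degrees is sure).
- core: Grey hardened paste core, a loose cylinder 36 mm in diameter, 36 mm long, 0.08 kg, lying across the boat against its rear wall. Origin at its centre, y along the cylinder.
- wash_bottle_mid (a point): Bystander: wash bottle, body 64 mm across, 154 mm to the top of its cap, thin bent spout up to 196 mm. Point on the body's axis, 77 mm up. It stands behind the boat's rear wall, its spout turned away from the boat.
- carton_mid (a point): Bystander: white carton, 62 x 110 x 185 mm (x, y, z); point at its centre. It stands on the boat's -y side, broad face towards it.
- flask_mid (a point): Bystander: drinking flask, 58 mm across, 137 mm high; point at its centre. It stands beside the curing box, on its -y side.
Not all that is in view belongs to the job. What is shaped like the boat but yellow is not meant. Leave any blue look-alike of the core alone.

How it is judged:
By the outcome, as a careful person would: the job done as asked, in the order asked, and still so for the second after the job is handed in, with the robot touching nothing.
It also fails if it takes over 72 s, if anything falls off the work surface, if the arm or the gripper's body presses on something with over 40 N, if the wrist force passes 120 N, or if a joint passes its speed limit or range.

## Robot

A 7-joint arm with a two-finger parallel gripper is mounted at the origin on a cart in front of the work surface, level with it; the furniture and walls round the work are solid. World frame = base frame: x ahead of the robot, y to its left, z up, the work surface at z = 0. Lengths are in m, angles in rad, forces in N, time in s.
With the tool pointing down it reaches from about 0.35 to 0.775 m from the base axis. Payload 3.1 kg.
Tool frame: the origin (TCP) lies on the centre line of the jaws, within the pads' length; the fingertips stand 17 mm ahead of it and the grasp point (between the pads) lies 2 mm behind it; z points along the fingers, y is the line along which they close (so a half turn about z gives the same grasp; the last joint's range is limited). The gripper opens to 85 mm and grips with 20 to 120 N. Pads are 22 mm wide; open, the fingers measure 114 mm over their backs; the gripper's body (76 mm by 85 mm) begins 54 mm behind the grasp point. The pads swing forward as they close: fully open they stand 13 mm farther back than shut.
Start: joints at [1.285, 0.311, 0.014, 1.512, -0.004, 1.319, -0.027], TCP at [0.133, -0.534, 0.248] pointing down, gripper open.
Joint ranges: [-2.7, 2.7], [-0.3, 1.91], [-1.27, 1.3], [0.12, 2.57], [-1.44, 4.58], [0.2, 2.03], [-3.05, 3.05]. Speed limits (rad/s): [2.79, 2.79, 3.14, 3.14, 3.14, 3.14, 3.14].

## Interface

Orientations are given as a unit quaternion [w, x, y, z].
In Python, from bench import * gives the robot as it stands. The module is installed in compiled form; this text tells all that it offers.
- The arm moves only by the shell command python3 -m creep 'ROWS' [OPENING]. ROWS is JSON, a list of rows, each a list of 2 entries, a list of its own where there are three numbers: the shift along the tool's x, y, z in mm, then the turn, a rotation vector about the tool's x, y, z in rad. A call has 1 to 12 rows; each row shifts and turns the commanded pose from where the row before left it, along the tool's axes as they then stand; what a row does not reach is not made up. A row lasts 1/10 s, in which the tool goes at most 50 mm and 8.59 degrees, less where a joint would pass 70% of its speed; a pose out of reach is approached as far as the arm can. A call is refused whole if a number of a shift passes 50 or a number of a turn 0.15, either way. A call with a gripper value outside its range is refused whole. OPENING is the opening, from 0 (shut) to 1 (fully open), set as the call begins (- or left out, the last holds). The fingers move at their own pace and stop on an object; the grip force is fixed at half the most. Time passes only in rows, so rows that do not move let the fingers close. It gives the time, the measured TCP pose, the force, the opening and the grip force at its end, in the units of the state.
- state(): the state, without advancing time (a new reading comes with each control period).
- read_camera(name): name is "scene" or "side" or "wrist"; returns (picture, depth): 384x512x3 uint8, red, green, blue; 384x512 float32, m along the optical axis (not along the pixel's ray), 0 where there is no reading.
- calibration(name): a dict with "fx", "fy", "cx", "cy" (pixels), "camera_from_world" (4x4, takes a point from world to camera coordinates). Camera axes: x right, y down, z forward; pixel columns grow to the right and rows downward; lengths in m; the calibration is good to about 2 mm. The wrist camera is an equidistant fisheye: a pixel r from the principal point sees the ray r / f radians off the axis. A picture is of the moment at which its call begins: read the wrist's pose just before it. calibration takes no time and is no camera call; for the wrist camera it gives the pose at the moment of the call.
- close_job(): hands the job in; it is judged then, once.
The state is a dict: "time_s": time; "joint_pos": joint angles; "qvel": joint speeds; "joint_torque": joint torques, N m; "position": TCP position; "orientation": TCP orientation; "contact_force": force on the tool from outside, world axes, zero at the start; "moment": the same for the moment, N m; "width": finger opening in m; "gripper_force": force on a finger pad.
Only numpy, scipy, OpenCV 4.12 (cv2) and the standard library are available. Lean on these libraries where they do the work, as an engineer would, in place of code of your own. Each camera call takes 0.05 s, during which the arm holds its last target. There are 200 camera calls.

## Working session

There is one attempt and no reset: what is moved stays moved. The work goes in short steps, Python scripts to look and compute and a shell command to move; the robot and the scene stay as the last step left them, time stands still between calls to the robot, and variables do not carry over. Pictures are saved under pics/ and viewed, at most 10 in all, crops included, and the job is handed in when it is done.

```bash
mkdir -p pics
cat > h.py <<'E'
from bench import *
import numpy as np, cv2
from scipy.spatial.transform import Rotation as R
def save(name,fn):
    im,d=read_camera(name); cv2.imwrite('pics/'+fn+'.png',im[:,:,::-1]); np.savez('pics/'+fn+'.npz',im=im,d=d)
    return im,d
def pts(name,d):
    c=calibration(name); v,u=np.mgrid[0:384,0:512]
    P=np.stack([(u-c['cx'])/c['fx']*d,(v-c['cy'])/c['fy']*d,d],-1)
    T=np.linalg.inv(c['camera_from_world']); return P@T[:3,:3].T+T[:3,3]
E
python3 - <<'E'
from h import *
s=state();print(s['time_s'],s['position'],s['orientation'],R.from_quat(np.roll(s['orientation'],-1)).as_matrix().round(3))
a=[]
for n in('scene','side'):
    im,d=save(n,n+'0');a.append(im);np.save('pics/'+n+'P.npy',pts(n,d))
    print(n,np.linalg.inv(calibration(n)['camera_from_world']).round(3)[:3].tolist(),calibration(n)['fx'])
E
```

```text
0.0 [ 0.13260992 -0.53305698  0.24721526] [-1.17182619e-03  9.92575872e-01  1.21621263e-01 -1.81650872e-04] [[ 0.97   0.241 -0.001]
 [ 0.241 -0.97   0.002]
 [-0.    -0.002 -1.   ]]
scene [[-0.539, -0.458, 0.707, -0.304], [-0.842, 0.296, -0.45, 0.613], [-0.003, -0.838, -0.545, 0.772]] 425.7078832846516
side [[-0.898, -0.189, 0.398, 0.115], [-0.44, 0.436, -0.786, 0.96], [-0.025, -0.88, -0.474, 0.654]] 352.5631918900112
```

View pics/scene0.png

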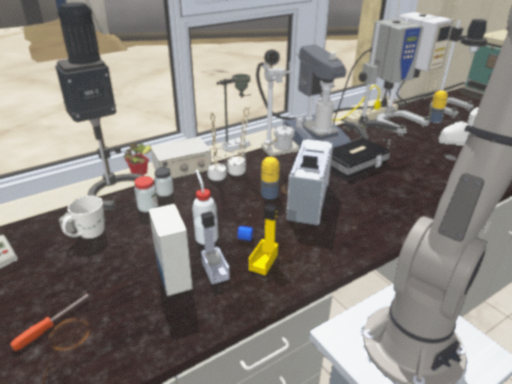

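View pics/side0.png

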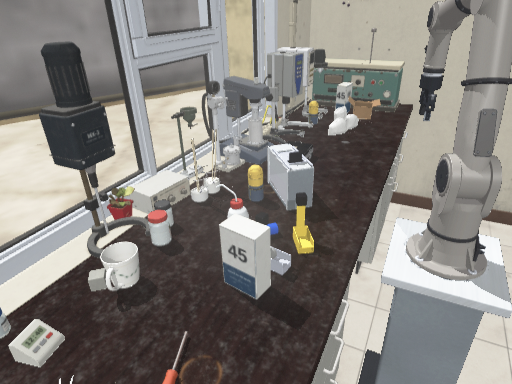

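The scene view shows the boat (grip ~208,225, trough ~215,265), carton (170,250), bottle (204,215), yellow decoy (265,250), blue decoy (245,233), curing box (310,180) and flask (270,178). In the side view the carton hides the boat.

Run:
```python
from h import *
im=cv2.imread('pics/scene0.png');b=cv2.imread('pics/side0.png')
a=cv2.resize(im[135:305,140:345],(800,600)[:1]+(600,),interpolation=3)
A=cv2.resize(im[135:305,140:345],(460,382),interpolation=3);B=cv2.resize(b[130:300,210:330],(330,468),interpolation=3)
o=np.zeros((470,800,3),np.uint8);o[:382,:460]=A;o[:468,465:795]=B
cv2.imwrite('pics/crop1.png',o)
P=np.load('pics/sceneP.npy')
for n,(u,v) in dict(gripblk=(208,225),grip2=(209,218),boxtop=(312,150),boxtop2=(305,170),knob=(311,160),flask=(270,165),carton=(170,250),ctop=(168,217),bottle=(204,230),cap=(204,194)).items(): print(n,P[v,u].round(3))
```

```text
gripblk [0.459 0.239 0.127]
grip2 [0.453 0.238 0.152]
boxtop [ 0.593 -0.205  0.153]
boxtop2 [ 0.499 -0.1    0.159]
knob [ 0.497 -0.118  0.187]
flask [ 0.628 -0.069  0.124]
carton [0.411 0.362 0.138]
ctop [0.466 0.337 0.186]
bottle [0.467 0.247 0.109]
cap [0.55  0.2   0.155]
```

View pics/crop1.png

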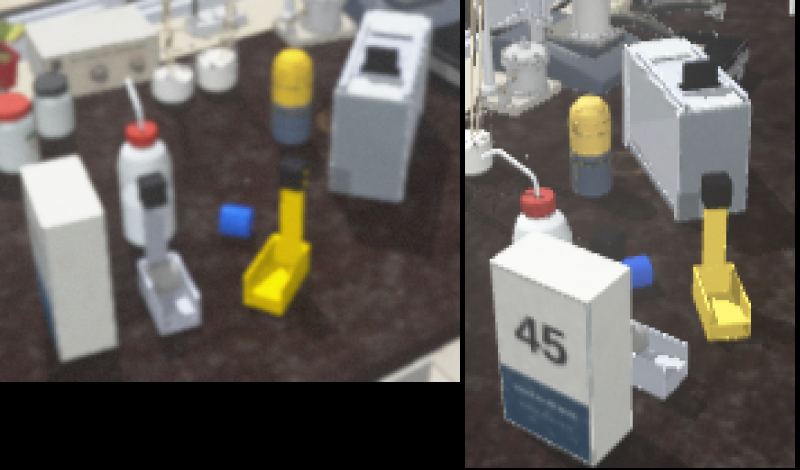

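The crop shows the box's cover, with the dark bar; the flask on its far-left side; the boat spout towards the robot, with the core in it and the bottle behind.

Run:
```python
from h import *
P=np.load('pics/sceneP.npy');im=np.load('pics/scene0.npz')['im'];S=np.load('pics/sideP.npy');ims=np.load('pics/side0.npz')['im']
def reg(P,u0,u1,v0,v1,z0,z1,m=None):
    q=P[v0:v1,u0:u1]; k=(q[...,2]>z0)&(q[...,2]<z1)
    if m is not None:k&=m[v0:v1,u0:u1]
    return q[k]
def rect(n,q):
    r=cv2.minAreaRect((q[:,:2]*1000).astype(np.float32)); b=cv2.boxPoints(r); print(n,len(q),np.round(r[0]),np.round(r[1]),round(r[2],1),b.round().astype(int).tolist(),'zmed',np.median(q[:,2]).round(3))
dark=im.max(2)<60; darks=ims.max(2)<70
for nm,PP,dk,bx,kb in(('scene',P,dark,(283,335,135,185),(295,325,145,175)),('side',S,darks,(262,318,140,175),(285,305,148,168))):
    rect(nm+' cover',reg(PP,*bx,.15,.172)); rect(nm+' knobtop',reg(PP,*kb,.18,.2,dk)); q=reg(PP,*kb,.165,.21,dk);print(q.mean(0),len(q))
q=reg(P,200,217,208,240,.11,.16,im.max(2)<90);rect('grip',q)
rect('griptop',reg(P,200,217,208,240,.145,.16,im.max(2)<90))
rect('boat trough',reg(P,195,235,240,285,.015,.06))
rect('carton',reg(P,148,195,200,295,.17,.2))
rect('carton all',reg(P,148,195,200,295,.03,.2))
rect('flask',reg(P,258,282,155,200,.02,.15)); rect('bottle',reg(P,190,220,188,245,.03,.154))
rect('yellow',reg(P,245,285,200,275,.01,.16));rect('blue',reg(P,235,255,225,242,.005,.06))
```

```text
scene cover 1077 [ 547. -166.] [ 98. 248.] 41.4 [[428, -106], [592, -291], [666, -227], [502, -41]] zmed 0.159
scene knobtop 29 [ 500. -115.] [26.  7.] 41.8 [[488, -121], [493, -127], [512, -109], [508, -104]] zmed 0.186
[ 0.50044683 -0.11560894  0.17942374] 63
side cover 635 [ 549. -165.] [ 93. 246.] 41.9 [[432, -104], [596, -287], [665, -226], [501, -43]] zmed 0.158
side knobtop 46 [ 502. -114.] [43. 10.] 48.0 [[484, -127], [491, -133], [520, -101], [513, -95]] zmed 0.188
[ 0.50229209 -0.11338523  0.1802758 ] 93
grip 142 [462. 238.] [28. 19.] 84.6 [[451, 226], [471, 224], [473, 251], [454, 253]] zmed 0.145
griptop 68 [462. 239.] [28. 19.] 86.8 [[452, 225], [471, 224], [472, 252], [453, 253]] zmed 0.152
boat trough 551 [463. 237.] [ 47. 159.] 78.9 [[381, 229], [537, 199], [546, 244], [390, 275]] zmed 0.035
carton 934 [461. 344.] [ 62. 114.] 79.2 [[399, 324], [511, 303], [523, 364], [411, 385]] zmed 0.185
carton all 2459 [580. 282.] [122. 384.] 72.7 [[379, 280], [745, 166], [782, 283], [415, 397]] zmed 0.144
flask 612 [639. -75.] [53. 47.] 23.9 [[605, -64], [624, -108], [672, -86], [653, -43]] zmed 0.085
bottle 980 [516. 209.] [ 63. 139.] 77.9 [[441, 193], [577, 164], [590, 226], [455, 255]] zmed 0.114
yellow 972 [417. 106.] [ 78. 163.] 62.8 [[327, 108], [472, 34], [508, 103], [363, 177]] zmed 0.036
blue 176 [496. 108.] [36. 35.] 45.9 [[471, 107], [496, 83], [521, 109], [496, 133]] zmed 0.028
```

```bash
python3 -m creep '[[[0,0,-40],[0,0,0]],[[20,-13,-40],[0,0,0]],[[39,-26,0],[0,0,0]],[[39,-26,0],[0,0,0]],[[39,-26,0],[0,0,0]],[[39,-26,0],[0,0,0]],[[39,-26,0],[0,0,0]],[[39,-26,0],[0,0,0]],[[39,-26,0],[0,0,0]],[[39,-26,0],[0,0,0]],[[39,-26,0],[0,0,0]],[[39,-26,0],[0,0,0]]]' 1
python3 -m creep '[[[37,-26,0],[0,0,0]],[[17,-13,0],[0,0,0]],[[0,0,0],[0,0,-0.12]],[[0,0,0],[0,0,-0.12]],[[0,0,0],[0,0,-0.12]],[[0,0,0],[0,0,-0.12]],[[0,0,0],[0,0,0]]]'
python3 - <<'E'
from h import *
s=state();c=calibration('wrist');im,d=save('wrist','w1')
print(s['time_s'],s['position'],R.from_quat(np.roll(s['orientation'],-1)).as_matrix().round(3).tolist(),s['joint_pos'].round(2) if hasattr(s['joint_pos'],'round') else s['joint_pos'])
print(c)
E
```

```text
time_s: 1.3
position: [0.4654, -0.1683, 0.328]
orientation: [0.0, 0.993, 0.121, -0.0]
contact_force: [0.7, -0.4, 0.5]
width: 0.0852
gripper_force: 0.0
time_s: 2.0
position: [0.5074, -0.1189, 0.3277]
orientation: [-0.0, 0.935, 0.354, -0.001]
contact_force: [-0.1, -0.6, 0.1]
width: 0.0853
gripper_force: 0.0
2.0 [ 0.50744896 -0.11892552  0.32767968] [[0.749, 0.662, -0.001], [0.662, -0.749, 0.0], [-0.001, -0.001, -1.0]] [ 0.58  0.26 -0.49  1.42  0.12  1.5  -0.75]
{'fx': 297.3186396354542, 'fy': 297.3186396354542, 'cx': 261.13206078438924, 'cy': 188.5278042024301, 'camera_from_world': array([[ 0.66167679, -0.74978791, -0.00138546, -0.42417506],
       [-0.71116342, -0.62817453,  0.31566336,  0.22192724],
       [-0.23755088, -0.20788183, -0.94887023,  0.55044042],
       [ 0.        ,  0.        ,  0.        ,  1.        ]])}
```

View pics/w1.png

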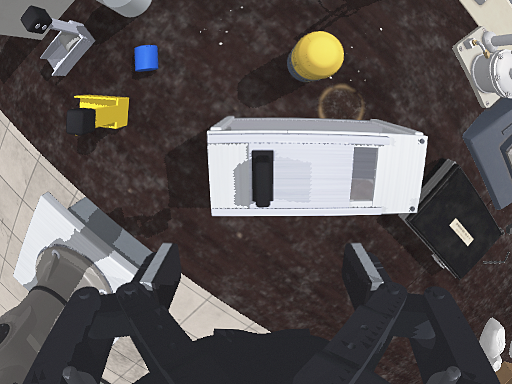

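The wrist view shows the cover (corners ~ (208,131), (210,214), (427,136), (418,215)), bar at (262,178) and part of the slot open at (365,173), flask at (320,55). So the shutter is partly open.

```bash
cat >> h.py <<'E'
def wray(c,u,v,z):
    x,y=u-c['cx'],v-c['cy'];r=np.hypot(x,y);t=r/c['fx'];k=np.sin(t)/r if r else 0
    d=np.array([x*k,y*k,np.cos(t)]);T=np.linalg.inv(c['camera_from_world']);D=T[:3,:3]@d;o=T[:3,3]
    return o+D*(z-o[2])/D[2]
def Rm(s): return R.from_quat(np.roll(s['orientation'],-1)).as_matrix()
E
python3 - <<'E'
from h import *
c=calibration('wrist');im=cv2.imread('pics/w1.png');g=im.max(2)
# knob mask
k=np.zeros_like(g);k[140:215,240:285]=(g[140:215,240:285]<80)
n,l,st,ce=cv2.connectedComponentsWithStats(k);i=1+np.argmax(st[1:,4]);print('knob px',st[i],ce[i])
x,y,w,h,_=st[i]
A=np.array([wray(c,x+w/2,y+1,.196),wray(c,x+w/2,y+h-1,.196)])[:,:2];print('knob ends',A.round(4))
for z in(.196,.179):print(wray(c,*ce[i],z).round(4))
# slot: brown-dark in region
q=im[140:208,335:392].astype(int);print(q[33,::3].max(1)); print(q[::3,28].max(1))
for p in[(208,131),(210,214),(427,136),(418,215),(378,148),(377,200),(352,148)]:print(p,wray(c,*p,.158)[:2].round(4))
E
```

```text
knob px [ 252  151   21   56 1123] [262.08815672 177.37043633]
knob ends [[ 0.5314 -0.099 ]
 [ 0.4933 -0.1325]]
[ 0.5137 -0.114   0.196 ]
[ 0.5101 -0.1173  0.179 ]
[236 235 235 235 235 238 127 132 134 134 134 133 133 136 247 242 240 242
 239]
[235 228 255 136 132 136 135 128 136 134 137 134 135 145 136 135 138 135
 134 136 158 240 249]
(208, 131) [ 0.5062 -0.0487]
(210, 214) [ 0.4372 -0.1061]
(427, 136) [ 0.6627 -0.2258]
(418, 215) [ 0.5942 -0.2909]
(378, 148) [ 0.6109 -0.1914]
(377, 200) [ 0.5707 -0.2343]
(352, 148) [ 0.5909 -0.17  ]
```

```bash
python3 -m creep '[[[6,1,40],[0,0,0]],[[0,0,40],[0,0,0]],[[0,0,30],[0,0,0]],[[0,0,20],[0,0,0]],[[0,0,11],[0,0,0]],[[0,0,0],[0,0,0]]]' 0.7
python3 -m creep '[[[0,0,0],[0,0,0]],[[0,0,0],[0,0,0]],[[0,0,0],[0,0,0]],[[0,0,0],[0,0,0]],[[0,0,0],[0,0,0]],[[0,0,0],[0,0,0]]]' 0
```

```text
time_s: 2.65
position: [0.5117, -0.1157, 0.1858]
orientation: [-0.001, 0.935, 0.353, -0.001]
contact_force: [0.2, -0.8, 0.3]
width: 0.0599
gripper_force: 0.0
time_s: 3.25
position: [0.5137, -0.1157, 0.1887]
orientation: [0.001, 0.935, 0.354, 0.001]
contact_force: [-1.5, 1.1, 6.2]
width: 0.0126
gripper_force: 60.3
```

```bash
python3 -m creep '[[[0,-4,0],[0,0,0]],[[0,-8,0],[0,0,0]],[[0,-10,0],[0,0,0]],[[0,-10,0],[0,0,0]],[[0,-10,0],[0,0,0]],[[0,-10,0],[0,0,0]],[[0,-8,0],[0,0,0]],[[0,-6,0],[0,0,0]],[[0,-3,0],[0,0,0]],[[0,-2,0],[0,0,0]],[[0,0,0],[0,0,0]]]'
```

```text
time_s: 4.35
position: [0.4666, -0.0627, 0.1886]
orientation: [0.001, 0.935, 0.354, 0.001]
contact_force: [0.9, -0.3, 7.0]
width: 0.0132
gripper_force: 60.5
```

```bash
python3 -m creep '[[[0,-2,0],[0,0,0]],[[0,-2,0],[0,0,0]],[[0,0,0],[0,0,0]]]'; python3 -m creep '[[[0,-2,0],[0,0,0]],[[0,-1,0],[0,0,0]],[[0,0,0],[0,0,0]]]'
```

```text
time_s: 4.65
position: [0.4641, -0.0598, 0.1886]
orientation: [0.001, 0.935, 0.354, 0.001]
contact_force: [-0.3, -0.4, 5.6]
width: 0.0128
gripper_force: 60.5
time_s: 4.95
position: [0.4639, -0.0596, 0.1886]
orientation: [0.003, 0.935, 0.353, 0.003]
contact_force: [4.2, -5.3, 3.0]
width: 0.0129
gripper_force: 60.0
```

```bash
python3 -m creep '[[[0,2.5,0],[0,0,0]],[[0,0,0],[0,0,0]]]'; python3 -m creep '[[[0,0,0],[0,0,0]],[[0,0,0],[0,0,0]],[[0,0,0],[0,0,0]],[[0,0,-20],[0,0,0]],[[0,0,-40],[0,0,0]],[[0,0,-40],[0,0,0]],[[0,0,-40],[0,0,0]],[[0,0,0],[0,0,0]]]' 0.7
python3 - <<'E'
from h import *
s=state();c=calibration('wrist');im,d=save('wrist','w2');np.save('pics/c2.npy',c,allow_pickle=True)
print(s['position'],Rm(s).round(3).tolist(),s['joint_pos'])
E
```

```text
time_s: 5.15
position: [0.464, -0.0597, 0.1886]
orientation: [0.001, 0.935, 0.354, 0.001]
contact_force: [-0.2, -1.8, 7.2]
width: 0.0128
gripper_force: 60.5
time_s: 5.95
position: [0.4657, -0.0587, 0.3326]
orientation: [0.003, 0.935, 0.354, 0.005]
contact_force: [1.3, -0.7, 0.1]
width: 0.0597
gripper_force: 0.0
[ 0.46572656 -0.0586998   0.33263117] [[0.749, 0.663, 0.011], [0.663, -0.749, -0.002], [0.007, 0.008, -1.0]] [ 0.55136731  0.13395038 -0.524629    1.54608784  0.06854419  1.46875835
 -0.82215269]
```

View pics/w2.png

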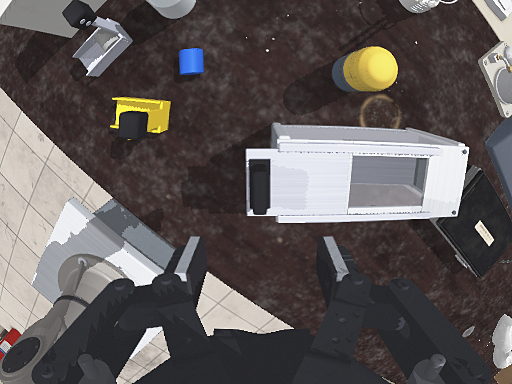

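The slot is fully open (corners ~ (349,153), (347,213), (427,157), (424,212)); boat at (80,14)–(100,50).

Run:
```python
from h import *
c=np.load('pics/c2.npy',allow_pickle=True).item();im=cv2.imread('pics/w2.png')
for n,z,pp in(('slot',.158,[(349,153),(347,213),(427,157),(424,212)]),('cover far',.158,[(467,146),(458,218)])):
    for p in pp:print(n,p,wray(c,*p,z)[:2].round(4))
g=im.max(2);q=g[120:230,335:475]
print('row185',[(335+i,int(v)) for i,v in enumerate(q[65]) if i%2==0 and (i<24 or i>80) and i<104])
print('col385',[(120+i,int(v)) for i,v in enumerate(q[:,50]) if i%2==0 and (20<i<45 or 80<i<104)])
o=cv2.resize(im[0:90,50:150],(800,720)[:1]+(600,),interpolation=3);cv2.imwrite('pics/crop2.png',o)
```

```text
slot (349, 153) [ 0.5457 -0.1133]
slot (347, 213) [ 0.497  -0.1614]
slot (427, 157) [ 0.6094 -0.1878]
slot (424, 212) [ 0.5637 -0.2393]
cover far (467, 146) [ 0.6614 -0.2222]
cover far (458, 218) [ 0.5947 -0.2902]
row185 [(335, 238), (337, 238), (339, 238), (341, 237), (343, 237), (345, 237), (347, 236), (349, 252), (351, 134), (353, 139), (355, 136), (357, 136), (417, 111), (419, 112), (421, 110), (423, 142), (425, 183), (427, 246), (429, 243), (431, 243), (433, 243), (435, 243), (437, 242)]
col385 [(142, 252), (144, 211), (146, 252), (148, 241), (150, 240), (152, 248), (154, 234), (156, 166), (158, 143), (160, 143), (162, 145), (164, 143), (202, 148), (204, 142), (206, 175), (208, 249), (210, 243), (212, 243), (214, 237), (216, 239), (218, 245), (220, 100), (222, 62)]
```

View pics/crop2.png

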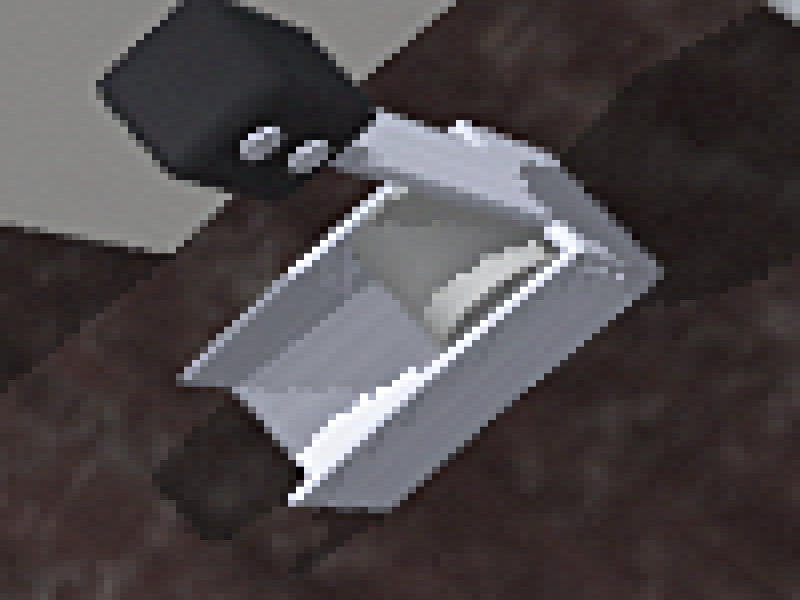

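The crop shows the boat with the core lying at its rear wall, spout lower-left; rims' ends at (575,250), (292,500), (390,190), (182,382) in the crop.

Run:
```python
from h import *
c=np.load('pics/c2.npy',allow_pickle=True).item()
q=np.array([wray(c,50+x/8,y*.15,.04)[:2] for x,y in[(575,250),(292,500),(390,190),(182,382)]]);print(q.round(4))
u=(q[1]-q[0]+q[3]-q[2]);u/=np.linalg.norm(u);print('boat x',u,np.degrees(np.arctan2(u[1],u[0])),'len',np.linalg.norm(q[1]-q[0]),'org',(q.mean(0)-.040*u).round(4))
# box from slot
S=np.array([wray(c,*p,.158)[:2] for p in[(349.5,153),(348,214),(427,156.5),(424,212)]])
b=S[:2].mean(0)-S[2:].mean(0);print('slot len',np.linalg.norm(b));b/=np.linalg.norm(b);print('boxdir',np.degrees(np.arctan2(b[1],b[0])),'O',S.mean(0)-.04*b)
s=state();r=Rm(s)
t=np.array([.464,.238]);print('to boat in tool',r[:2,:2].T@(t-s['position'][:2])*1000,'yaw turn deg of tool y')
print(np.degrees(np.arctan2(r[1,1],r[0,1])))
```

```text
[[0.4666 0.2123]
 [0.3872 0.2274]
 [0.4555 0.2573]
 [0.394  0.2691]]
boat x [-0.98228454  0.18739552] 169.1991713921961 len 0.08088631151754722 org [0.4651 0.2341]
slot len 0.09928550974249074
boxdir 131.10010051643516 O [ 0.58043989 -0.2060468 ]
to boat in tool [ 196.39285892 -222.49392824] yaw turn deg of tool y
-48.504937272933645
```

```bash
python3 -m creep '[[[33,-37,0],[0,0,0]],[[33,-37,0],[0,0,0]],[[33,-37,0],[0,0,0]],[[33,-37,0],[0,0,0]],[[32,-37,0],[0,0,0]],[[32,-37,0],[0.008,-0.007,0]]]' 0.65
python3 -m creep '[[[0,0,0],[0,0,0.13]],[[0,0,0],[0,0,0.13]],[[0,0,0],[0,0,0.13]],[[0,0,0],[0,0,0.13]],[[0,0,0],[0,0,0.13]],[[0,0,0],[0,0,0.13]],[[0,0,0],[0,0,0.13]],[[0,0,0],[0,0,0]]]'
python3 - <<'E'
from h import *
s=state();c=calibration('wrist');im,d=save('wrist','w3');np.save('pics/c3.npy',c,allow_pickle=True)
print(s['position'],Rm(s).round(3).tolist(),s['joint_pos'])
E
```

```text
time_s: 6.6
position: [0.4614, 0.2384, 0.3256]
orientation: [-0.002, 0.935, 0.354, -0.006]
contact_force: [1.0, -1.4, 0.2]
width: 0.0559
gripper_force: 0.0
time_s: 7.4
position: [0.4619, 0.2366, 0.3254]
orientation: [0.001, 0.996, -0.093, -0.007]
contact_force: [-0.7, -0.3, 0.3]
width: 0.0555
gripper_force: 0.0
[0.46186607 0.23658648 0.32540976] [[0.983, -0.185, -0.014], [-0.185, -0.983, -0.0], [-0.014, 0.003, -1.0]] [-0.05408635  0.27552813 -0.58469641  1.41564693  0.14331516  1.50669175
 -2.38855893]
```

View pics/w3.png

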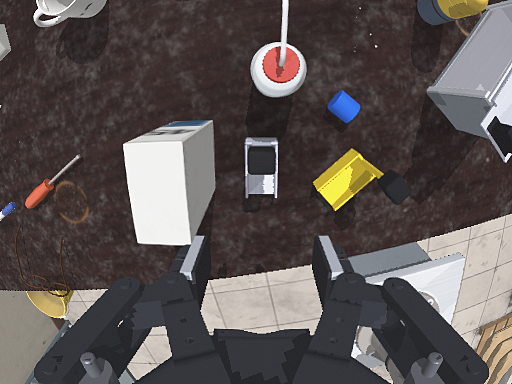

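Seen from above: block at (261,160), trough (247–277, 138–198), carton right edge x≈215, bottle at (278,70).

Run:
```python
from h import *
c=np.load('pics/c3.npy',allow_pickle=True).item();im=cv2.imread('pics/w3.png');g=im.max(2)
k=np.zeros_like(g);k[135:185,240:285]=g[135:185,240:285]<70
n,l,st,ce=cv2.connectedComponentsWithStats(k)
for i in range(1,n):
  if st[i,4]>60:
    x,y,w,h,_=st[i];print(st[i],[wray(c,*p,.154)[:2].round(4).tolist() for p in[(x,y+h/2),(x+w,y+h/2),(x+w/2,y),(x+w/2,y+h)]],wray(c,*ce[i],.147)[:2])
for v in(192,):
    print([(i,int(g[v,i])) for i in range(240,286)])
s=state();r=Rm(s);print(s['position'],r.round(3).tolist())
for p in [(246.5,197),(277,197)]:print(wray(c,*p,.04)[:2])
t=np.array([.464,.237]);print(r[:2,:2].T@(t-s['position'][:2])*1000)
```

```text
[240 135  45  50 668] [[0.4778, 0.2564], [0.4693, 0.2114], [0.4988, 0.2292], [0.4471, 0.2389]] [0.47459085 0.23153662]
[248 146  28  29 750] [[0.4758, 0.2485], [0.4705, 0.2205], [0.4879, 0.2317], [0.4579, 0.2374]] [0.47188306 0.23566892]
[(240, 56), (241, 57), (242, 57), (243, 50), (244, 28), (245, 92), (246, 161), (247, 156), (248, 128), (249, 162), (250, 174), (251, 174), (252, 174), (253, 176), (254, 175), (255, 171), (256, 172), (257, 175), (258, 176), (259, 173), (260, 171), (261, 170), (262, 169), (263, 163), (264, 227), (265, 255), (266, 250), (267, 249), (268, 249), (269, 250), (270, 250), (271, 253), (272, 247), (273, 160), (274, 155), (275, 222), (276, 249), (277, 77), (278, 44), (279, 57), (280, 60), (281, 54), (282, 52), (283, 54), (284, 56), (285, 56)]
[0.46198944 0.23667176 0.32567129] [[0.983, -0.182, -0.013], [-0.182, -0.983, -0.0], [-0.013, 0.003, -1.0]]
[0.39564808 0.27163608]
[0.38730597 0.22757752]
[ 1.91691328 -0.68905548]
```

```bash
cat >> h.py <<'E'
def wpts(c,d):
    v,u=np.mgrid[0:384,0:512];x=u-c['cx'];y=v-c['cy'];r=np.hypot(x,y)+1e-9;t=r/c['fx'];k=np.tan(t)/r
    T=np.linalg.inv(c['camera_from_world']);return np.stack([x*k*d,y*k*d,d],-1)@T[:3,:3].T+T[:3,3]
E
python3 - <<'E'
from h import *
c=np.load('pics/c3.npy',allow_pickle=True).item();d=np.load('pics/w3.npz')['d'];P=wpts(c,d)
print('cam',np.linalg.inv(c['camera_from_world'])[:3,3].round(3))
q=P[130:205,235:290].reshape(-1,3)
u=np.array([-.983,.185]);v=np.array([-.185,-.983]);O=np.array([.471,.2347])
l=np.c_[(q[:,:2]-O)@u,(q[:,:2]-O)@v,q[:,2]]*1000
for n,a,b in(('top',148,160),('rim',34,46),('block',118,160)):
    k=(l[:,2]>a)&(l[:,2]<b)&(abs(l[:,1])<60);m=l[k];print(n,k.sum(),np.percentile(m,[1,5,50,95,99],axis=0).round(1).tolist())
E
```

```text
cam [0.544 0.223 0.448]
top 691 [[-12.0, -14.7, 148.2], [-11.1, -13.5, 149.3], [-0.1, -0.2, 151.9], [11.9, 12.2, 153.4], [13.5, 14.3, 153.9]]
rim 302 [[-1.6, -23.6, 34.8], [-1.5, -23.1, 35.6], [26.8, -6.6, 38.0], [76.8, 22.0, 43.2], [81.3, 22.5, 44.2]]
block 828 [[-12.4, -14.7, 122.6], [-12.2, -13.6, 128.7], [-2.4, -0.2, 151.7], [11.7, 12.3, 153.4], [13.5, 14.3, 153.9]]
```

```bash
python3 -m creep '[[[9,0,0],[0.003,0.013,0]],[[0,0,0],[0,0,0]],[[0,0,0],[0,0,0]],[[0,0,40],[0,0,0]],[[0,0,40],[0,0,0]],[[0,0,20],[0,0,0]],[[0,0,0],[0,0,0]],[[0,0,0],[0,0,0]]]'
python3 - <<'E'
from h import *
s=state();r=Rm(s);print(r.round(4).tolist(),r.T@(np.array([.471,.2347,.141])-s['position'])*1000)
E
```

```text
time_s: 8.25
position: [0.4721, 0.2358, 0.2278]
orientation: [-0.001, 0.996, -0.093, 0.001]
contact_force: [-0.4, 0.5, 0.8]
width: 0.0559
gripper_force: 0.0
[[0.9828, -0.1848, 0.0032], [-0.1848, -0.9828, 0.0024], [0.0027, -0.003, -1.0]] [-1.11270987  1.51276345 86.79442756]
```

```bash
python3 -m creep '[[[-1,1,30],[0,0,0]],[[0,0,30],[0,0,0]],[[0,0,20],[0,0,0]],[[0,0,7],[0,0,0]],[[0,0,0],[0,0,0]],[[0,0,0],[0,0,0]]]'
python3 -m creep '[[[0,0,0],[0,0,0]],[[0,0,0],[0,0,0]],[[0,0,0],[0,0,0]],[[0,0,0],[0,0,0]],[[0,0,0],[0,0,0]]]' 0
python3 - <<'E'
from h import *
s=state();print(Rm(s).round(4).tolist(),s['position'])
E
```

```text
time_s: 8.85
position: [0.4722, 0.2358, 0.1421]
orientation: [-0.002, 0.996, -0.093, 0.003]
contact_force: [-0.0, 0.7, 0.2]
width: 0.0553
gripper_force: 0.0
time_s: 9.35
position: [0.4721, 0.235, 0.1417]
orientation: [-0.001, 0.996, -0.093, 0.003]
contact_force: [0.9, -2.5, 5.9]
width: 0.029
gripper_force: 60.2
[[0.9826, -0.1854, 0.0057], [-0.1855, -0.9827, 0.0023], [0.0052, -0.0034, -1.0]] [0.47206832 0.23501251 0.14169792]
```

```bash
python3 -m creep '[[[0,0,-5],[0,0,0]],[[0,0,-10],[0,0,0]],[[0,0,-20],[0,0,0]],[[0,0,-25],[0,0,0]],[[0,0,-25],[0,0,0]],[[0,0,-25],[0,0,0]],[[0,0,-25],[0,0,0]],[[0,0,-25],[0,0,0]],[[0,0,-25],[0,0,0]],[[0,0,-20],[0,0,0]],[[0,0,-13],[0,0,0]],[[0,0,-7],[0,0,0]]]'
python3 - <<'E'
from h import *
s=state();r=Rm(s);print(r.round(4).tolist(),s['position'],s['joint_pos'])
# refine slot from w2 depth
c=np.load('pics/c2.npy',allow_pickle=True).item();d=np.load('pics/w2.npz')['d'];P=wpts(c,d)
O=np.array([.581,-.2055]);a=np.radians(131.2);u=np.array([np.cos(a),np.sin(a)]);v=np.array([-u[1],u[0]])
q=P[115:235,235:480].reshape(-1,3);l=np.c_[(q[:,:2]-O)@u,(q[:,:2]-O)@v,q[:,2]]*1000
k=(l[:,2]>150)&(l[:,2]<164);l=l[k];print('z',np.percentile(l[:,2],[5,50,95]))
# edges of the slot: cover rear part / sides
m=l[(abs(l[:,1])<20)&(l[:,0]<40)];print('slot rear edge',m[:,0].max(),'cover rear',m[:,0].min())
m=l[(abs(l[:,1])<20)&(l[:,0]>40)];print('slot front',m[:,0].min())
for x0 in(0,40,60):
    m=l[(l[:,0]>x0)&(l[:,0]<x0+20)];print('sides',x0,m[m[:,1]<0][:,1].max(),m[m[:,1]>0][:,1].min(),m[:,1].min(),m[:,1].max())
E
```

```text
time_s: 10.55
position: [0.4702, 0.2349, 0.3665]
orientation: [-0.002, 0.996, -0.093, 0.002]
contact_force: [0.4, -0.9, -2.8]
width: 0.0293
gripper_force: 59.9
[[0.9828, -0.1845, 0.004], [-0.1845, -0.9828, 0.0028], [0.0034, -0.0035, -1.0]] [0.47017949 0.23487765 0.36650591] [-0.05680627  0.27222231 -0.58528491  1.31997487  0.14917566  1.58786682
 -2.3779991 ]
z [155.25768407 159.77651057 163.55684149]
slot rear edge -8.404146939050523 cover rear -71.4520381344054
slot front 88.00751950746964
sides 0 -32.218778422151814 27.173904652883778 -48.45496904451798 40.0953618874601
sides 40 -32.55713687985321 27.714267403468888 -48.35382715701015 41.190219544408485
sides 60 -31.861859095979266 27.4843900886234 -48.14994178026522 41.84353991947556
```

```bash
python3 -m creep '[[[3,7,0],[0,0,0]],[[7,15,0],[0,0,0]],[[11,24,0],[0,0,0]],[[15,32,0],[0,0,0]],[[15,32,0],[0,0,0]],[[15,32,0],[0,0,0]],[[15,32,0],[0,0,0]],[[15,32,0],[0,0,0]],[[15,32,0],[0,0,0]],[[15,32,0],[0,0,0]],[[15,32,0],[0,0,0]],[[15,32,0],[0,0,0]]]'
python3 -m creep '[[[14,30,0],[0,0,0]],[[11,24,0],[0,0,0]],[[8,18,0],[0,0,0]],[[5,11,0],[0,0,0]],[[2,5,0],[0,0,0]],[[0,0,0],[0,0,0.03]],[[0,0,0],[0,0,0.08]],[[0,0,0],[0,0,0.1]],[[0,0,0],[0,0,0.1]],[[0,0,0],[0,0,0.1]],[[0,0,0],[0,0,0.1]],[[0,0,0],[0,0,0.1]]]'
python3 -m creep '[[[0,0,0],[0,0,0.04]],[[0,0,0],[0,0,0.01]],[[0,0,0],[0,0,0]],[[0,0,0],[0,0,0]]]'
python3 - <<'E'
from h import *
s=state();r=Rm(s);print(r.round(4).tolist(),s['position'],s['joint_pos'],np.degrees(np.arctan2(r[1,1],r[0,1])))
for n in('scene','side'):save(n,n+'4')
c=calibration('wrist');im,d=save('wrist','w4');np.save('pics/c4.npy',c,allow_pickle=True)
a=cv2.imread('pics/scene4.png')[90:210,240:390];b=cv2.imread('pics/w4.png')
o=np.hstack([cv2.resize(a,(430,344)),cv2.resize(b,(370,344))]);cv2.imwrite('pics/v4.png',o)
E
```

```text
time_s: 11.75
position: [0.5611, -0.1248, 0.3633]
orientation: [-0.001, 0.996, -0.093, -0.0]
contact_force: [1.4, -0.1, -3.3]
width: 0.029
gripper_force: 59.8
time_s: 12.95
position: [0.5848, -0.2142, 0.365]
orientation: [-0.002, 0.921, -0.389, 0.001]
contact_force: [1.0, 0.2, -4.2]
width: 0.0291
gripper_force: 59.9
time_s: 13.35
position: [0.5848, -0.2157, 0.3648]
orientation: [-0.002, 0.912, -0.41, 0.001]
contact_force: [0.8, -0.7, -4.0]
width: 0.0291
gripper_force: 59.9
[[0.6639, -0.7478, 0.0029], [-0.7478, -0.6639, 0.0022], [0.0003, -0.0036, -1.0]] [ 0.58481222 -0.21572126  0.36481488] [ 0.45710119  0.46138957 -0.22710766  1.02457939  0.09796454  1.66320463
 -2.15316814] -138.39859498638322
```

View pics/v4.png

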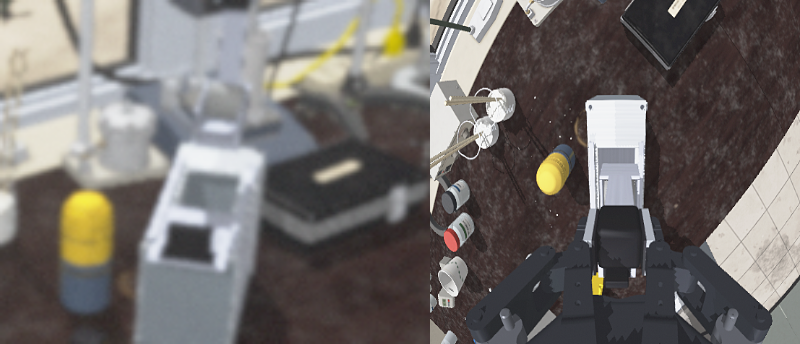

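The view shows the boat held over the box, slot below it; flask undisturbed. Now numbers from depth.

```bash
cat > loc.py <<'E'
from h import *
O=np.array([.5826,-.2042]);a=np.radians(131.4);u=np.array([np.cos(a),np.sin(a)]);v=np.array([-u[1],u[0]])
def L(q): return np.c_[(q[:,:2]-O)@u,(q[:,:2]-O)@v,q[:,2]]*1000
E
python3 - <<'E'
from loc import *
p=np.array([[.5848,-.2157,.3648]]);print('TCP in box',L(p))
for n in('scene','side','wrist'):
    f={'scene':'scene4','side':'side4','wrist':'w4'}[n];d=np.load(f'pics/{f}.npz')['d']
    P=wpts(np.load('pics/c4.npy',allow_pickle=True).item(),d) if n=='wrist' else pts(n,d)
    l=L(P[d>0]); near=(abs(l[:,1])<45)&(l[:,0]>-40)&(l[:,0]<120)
    m=l[near&(l[:,2]>222)&(l[:,2]<268)];print(n,len(m),np.percentile(m,[0,2,50,98,100],axis=0).round(1).tolist() if len(m) else '')
    m=l[near&(l[:,2]>275)&(l[:,2]<325)];print(' strip',len(m),np.percentile(m,[2,50,98],axis=0).round(1).tolist() if len(m) else '')
    m=l[near&(l[:,2]>152)&(l[:,2]<163)]
    for x0 in(-35,20,50,70):
        k=m[(m[:,0]>x0)&(m[:,0]<x0+15)];y=np.sort(k[:,1])
        if len(y)>5: i=np.argmax(np.diff(y));print('  cover',x0,'gap',y[i].round(1),y[i+1].round(1))
    k=np.sort(m[abs(m[:,1])<22][:,0])
    if len(k)>5:i=np.argmax(np.diff(k));print('  xgap',k[i],k[i+1])
E
```

```text
TCP in box [[-10.0811634   5.9548421 364.8      ]]
scene 418 [[-9.5, -16.6, 222.6], [-5.5, -15.6, 223.8], [34.2, 6.1, 244.5], [78.0, 29.3, 267.1], [80.6, 29.5, 267.8]]
 strip 149 [[-10.0, -6.1, 275.5], [-3.7, 6.5, 300.4], [0.6, 18.5, 324.3]]
  cover -35 gap -45.0 -35.4
  cover 20 gap -29.2 31.3
  cover 50 gap -29.7 32.2
  cover 70 gap -29.6 31.8
  xgap -2.581406527735887 94.20398616951586
side 315 [[-7.9, -18.1, 222.0], [-4.7, -17.3, 222.8], [36.2, 7.0, 244.2], [77.3, 28.6, 266.0], [80.0, 29.3, 267.7]]
 strip 96 [[-9.9, -7.5, 276.3], [-4.7, 4.0, 300.0], [-0.2, 16.4, 323.5]]
  cover -35 gap 1.3 15.3
  cover 20 gap -40.4 32.1
  cover 50 gap -39.7 29.7
  cover 70 gap -41.6 31.7
  xgap -4.197859245529097 93.64831585633202
wrist 1449 [[-10.0, -17.6, 222.2], [-9.8, -16.9, 223.0], [-9.1, 5.9, 256.2], [21.8, 27.7, 265.9], [33.2, 28.7, 267.9]]
 strip 1031 [[-10.0, -7.0, 276.3], [-9.5, 5.2, 302.9], [-8.9, 17.6, 322.5]]
  cover -35 gap 1.5 2.6
  cover 20 gap -29.7 42.4
  cover 50 gap -30.2 38.0
  cover 70 gap -29.7 43.7
  xgap -11.439446011812057 -10.74173521557805
```

```bash
python3 -m creep '[[[-3,-2,0],[0,0,0]],[[-4,-2,0],[0,0,0]],[[-2,-1,0],[0,0,0]],[[0,0,0],[0,0,0]],[[0,0,0],[0,0,0]]]'
cat > plan.py <<'E'
from loc import *
import itertools
def seg(a,b,n=14): return np.linspace(a,b,n)
def poly(*p): return np.vstack([seg(p[i],p[(i+1)%len(p)]) for i in range(len(p))])
boat=np.vstack([poly((-2.,0.),(82,0),(82,41),(-2,45)),poly((-2,40),(2,40),(2,120),(-2,120)),poly((-13,120),(13,120),(13,154),(-13,154))])
grip=np.vstack([poly((-14.,124.),(12,124),(12,195),(-14,195)),poly((-44,196),(42,196),(42,300),(-44,300))])
rects=[(-70,-9,152,158),(89,94,152,158),(94,202,152,162),(181,195,158,196),(-200,-65,0,158),(159,170,0,158)]
def dist(p):
    d=[np.hypot(np.maximum(np.maximum(a-p[:,0],p[:,0]-b),0),np.maximum(np.maximum(c-p[:,1],p[:,1]-e),0)).min() for a,b,c,e in rects]
    return min(min(d),(p[:,1]-(26.9-.094*p[:,0]))[p[:,1]<150].min(initial=99))
def clr(th,X,Z):
    t=np.radians(th);M=np.array([[np.cos(t),np.sin(t)],[-np.sin(t),np.cos(t)]])
    return min(dist(boat@M.T+[X,Z]),dist(grip@M.T+[X,Z]))
def tcp(th,X,Z):
    t=np.radians(th);return np.array([X+(-2)*np.cos(t)+141.7*np.sin(t),Z+2*np.sin(t)+141.7*np.cos(t)])
E
python3 - <<'E'
from plan import *
s=state();print(s['position'],L(s['position'][None]),Rm(s).round(4).tolist())
for th in range(0,41,5):
    c=[(clr(th,X,Z),X,Z) for X in range(-60,41,4) for Z in range(30,125,4)]
    b=max(c);print(th,b,tcp(th,*b[1:]).round(1))
E
```

```text
time_s: 14.0
position: [0.5826, -0.2064, 0.3648]
orientation: [-0.001, 0.912, -0.41, 0.001]
contact_force: [0.0, -0.7, -3.7]
width: 0.029
gripper_force: 59.9
[ 0.58255905 -0.206414    0.36475581] [[ -1.63366129   1.49486398 364.75581262]] [[0.663, -0.7486, 0.0029], [-0.7486, -0.663, 0.0016], [0.0007, -0.0032, -1.0]]
0 (np.float64(41.0), 36, 66) [ 34.  207.7]
5 (np.float64(42.03419918366182), 28, 70) [ 38.4 211.3]
10 (np.float64(42.70774759152981), 24, 74) [ 46.6 213.9]
15 (np.float64(42.95054830652131), 20, 82) [ 54.7 219.4]
20 (np.float64(40.596124103911784), 16, 90) [ 62.6 223.8]
25 (np.float64(40.29727545753342), 12, 94) [ 70.1 223.3]
30 (np.float64(37.72288985756516), 8, 102) [ 77.1 225.7]
35 (np.float64(36.01827688291165), 8, 110) [ 87.6 227.2]
40 (np.float64(32.90213004347432), 8, 118) [ 97.6 227.8]
```

```bash
python3 -m creep '[[[-0.5,-0.7,5],[0,0,0]],[[0,0,12],[0,0,0]],[[0,0,15],[0,0,0]],[[0,0,12],[0,0,0]],[[0,0,6],[0,0,0]],[[0,0,0],[0,0,0]],[[0,0,0],[0,0,0]]]'
python3 - <<'E'
from loc import *
s=state();print(L(s['position'][None]),Rm(s).round(4).tolist())
c=calibration('wrist');im,d=save('wrist','w5');P=wpts(c,d);l=L(P[d>0])
P2=[('wrist',l)]
for n in('scene','side'):
    im,d=save(n,n+'5');P2.append((n,L(pts(n,d)[d>0])))
for n,l in P2:
    m=l[(abs(l[:,1])<60)&(l[:,0]>-40)&(l[:,0]<120)]
    b=m[(m[:,2]>180)&(m[:,2]<217)&(abs(m[:,1])<30)];print(n,'boat',len(b),np.percentile(b,[1,50,99],axis=0).round(1).tolist())
    w=m[(m[:,2]>153)&(m[:,2]<162)]
    for x0 in(-40,-15,0,15,30,60,75):
        k=w[(w[:,0]>x0)&(w[:,0]<x0+15)];
        if len(k)>3:
            y=k[:,1];print('  x',x0,'neg',y[y<0].max(initial=-99).round(1),'pos',y[y>0].min(initial=99).round(1))
    k=w[abs(w[:,1])<25][:,0];print('  xgap',k[k<20].max(initial=-99),k[k>40].min(initial=199))
o=np.hstack([cv2.resize(cv2.imread('pics/scene5.png')[60:210,240:390],(400,400),interpolation=3),cv2.resize(cv2.imread('pics/w5.png')[60:300,140:380],(400,400),interpolation=3)]);cv2.imwrite('pics/v5.png',o)
E
```

```text
time_s: 14.7
position: [0.5831, -0.2056, 0.315]
orientation: [-0.001, 0.912, -0.411, 0.001]
contact_force: [0.4, -0.7, -2.8]
width: 0.0291
gripper_force: 59.7
[[ -1.38594079   0.5254688  315.04391633]] [[0.6628, -0.7488, 0.0035], [-0.7488, -0.6628, 0.0017], [0.001, -0.0037, -1.0]]
wrist boat 1299 [[-0.8, -22.9, 181.6], [-0.1, 0.2, 207.9], [33.3, 22.3, 216.5]]
  x -40 neg -0.8 pos 0.1
  x -15 neg -0.8 pos 0.2
  x 0 neg -29.9 pos 29.9
  x 15 neg -30.0 pos 29.9
  x 30 neg -29.7 pos 29.3
  x 60 neg -30.4 pos 30.3
  xgap -10.343433666179372 199.0
scene boat 316 [[1.9, -21.8, 181.3], [39.1, 0.3, 201.2], [86.8, 23.8, 216.4]]
  x -40 neg -37.8 pos 20.7
  x -15 neg -35.2 pos 21.2
  x 0 neg -32.9 pos 32.0
  x 15 neg -30.1 pos 31.7
  x 30 neg -31.3 pos 32.3
  x 60 neg -28.2 pos 31.6
  x 75 neg -29.1 pos 32.4
  xgap -6.1092217138355895 90.80365952586122
side boat 249 [[2.4, -23.7, 181.5], [40.7, -0.2, 201.3], [86.1, 23.6, 216.2]]
  x -40 neg -10.7 pos 99.0
  x -15 neg -9.5 pos 99.0
  x 0 neg -43.1 pos 99.0
  x 30 neg -41.0 pos 32.0
  x 60 neg -41.7 pos 29.5
  x 75 neg -41.6 pos 35.3
  xgap -5.502329655506091 95.37476611461548
```

View pics/v5.png

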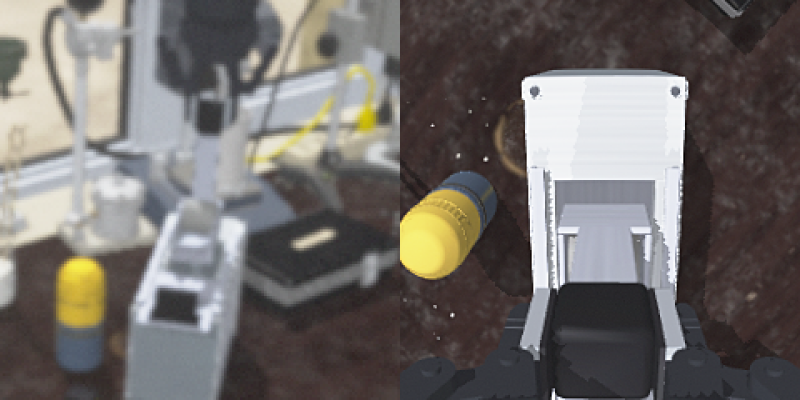

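The boat is level above the slot, centred laterally (trough −22.9…22.3 against slot ±29.9). I lower it with a 1.5 mm correction.

```bash
python3 -m creep '[[[1.5,0.3,0],[0,0,0]],[[0,0,4],[0,0,0]],[[0,0,8],[0,0,0]],[[0,0,12],[0,0,0]],[[0,0,15],[0,0,0]],[[0,0,15],[0,0,0]],[[0,0,15],[0,0,0]],[[0,0,15],[0,0,0]],[[0,0,12],[0,0,0]],[[0,0,8],[0,0,0]],[[0,0,3],[0,0,0]],[[0,0,0],[0,0,0]]]'
python3 -m creep '[[[-2,0,0],[0,0,0]],[[-5,0,0],[0,0,0]],[[-7,0,0],[0,0,0]],[[-7,0,0],[0,0,0]],[[-7,0,0],[0,0,0]],[[-5,0,0],[0,0,0]],[[-2,0,0],[0,0,0]],[[0,0,0],[0,0,0]],[[0,0,0],[0,0,0]]]'
python3 - <<'E'
from plan import *
s=state();p=L(s['position'][None])[0];print(p,Rm(s).round(4).tolist(),s['joint_pos'])
X,Z=p[0]+1.5,p[2]-141.7;print('now',clr(0,X,Z))
# rows of 5 deg about tool y, interpolating boat pose
prev=tcp(0,X,Z)
for i,th in enumerate(range(5,41,5)):
    f=(i+1)/8;x,z=X+(8-X)*f,Z+(118-Z)*f
    q=tcp(th,x,z);t=np.radians(th-5);d=q-prev;prev=q
    # tool x=-boat x, tool z=-boat z at angle th-5
    bx=np.array([np.cos(t),-np.sin(t)]);bz=np.array([np.sin(t),np.cos(t)])
    print(th,clr(th,x,z).round(1),'row',-(d@bx).round(1),0,-(d@bz).round(1),'tcp',q.round(1))
E
```

```text
time_s: 16.05
position: [0.5838, -0.2066, 0.2073]
orientation: [-0.001, 0.912, -0.411, 0.001]
contact_force: [0.2, 1.7, -3.6]
width: 0.0292
gripper_force: 59.7
time_s: 16.95
position: [0.5609, -0.1808, 0.2077]
orientation: [-0.001, 0.912, -0.411, 0.001]
contact_force: [-0.5, -0.5, -4.6]
width: 0.0292
gripper_force: 59.8
[ 31.93413578   0.82264713 207.69462938] [[0.6627, -0.7489, 0.0031], [-0.7489, -0.6627, 0.0015], [0.0009, -0.0033, -1.0]] [ 0.45332248  0.42647472 -0.24111748  1.45993955  0.1015317   1.26496986
 -2.21456613]
now 40.43413578349718
5 41.8 row -9.2 0 -6.1 tcp [ 40.6 213.8]
10 40.1 row -8.6 0 -5.8 tcp [ 49.7 218.9]
15 38.3 row -8.1 0 -5.5 tcp [ 58.6 222.9]
20 36.9 row -7.6 0 -5.1 tcp [ 67.3 225.8]
25 35.9 row -7.1 0 -4.7 tcp [ 75.6 227.8]
30 35.1 row -6.7 0 -4.2 tcp [ 83.5 228.7]
35 34.9 row -6.4 0 -3.7 tcp [ 90.8 228.7]
40 32.9 row -6.0 0 -3.1 tcp [ 97.6 227.8]
```

```bash
python3 -m creep '[[[-4.6,0,-1.8],[0,0.0436,0]],[[-4.6,0,-1.8],[0,0.0436,0]],[[-4.4,0,-1.7],[0,0.0436,0]],[[-4.4,0,-1.7],[0,0.0436,0]],[[-4.3,0,-1.5],[0,0.0436,0]],[[-4.2,0,-1.5],[0,0.0436,0]],[[-4.1,0,-1.3],[0,0.0436,0]],[[-4.1,0,-1.3],[0,0.0436,0]]]'
python3 -m creep '[[[-4,0,-1.2],[0,0.0436,0]],[[-4,0,-1.2],[0,0.0436,0]],[[-3.9,0,-1],[0,0.0436,0]],[[-3.9,0,-1],[0,0.0436,0]],[[-3.8,0,-0.9],[0,0.0436,0]],[[-3.8,0,-0.8],[0,0.0436,0]],[[-3.8,0,-0.6],[0,0.0436,0]],[[-3.8,0,-0.6],[0,0.0436,0]]]'
python3 -m creep '[[[0,0,0],[0,0,0]],[[0,0,0],[0,0,0]],[[0,0,0],[0,0,0]],[[0,0,0],[0,0,0]],[[0,0,0],[0,0,0]],[[0,0,0],[0,0,0]]]'
python3 - <<'E'
from plan import *
s=state();p=L(s['position'][None])[0];r=Rm(s);print(p,np.degrees(np.arccos(-r[2,2])),s['joint_pos'],'ydir z',r[2,1])
for n in('scene','side'):
    save(n,n+'6')
o=np.hstack([cv2.resize(cv2.imread('pics/scene6.png')[80:240,250:410],(400,400),interpolation=3),cv2.resize(cv2.imread('pics/side6.png')[110:230,230:350],(400,400),interpolation=3)]);cv2.imwrite('pics/v6.png',o)
E
```

```text
time_s: 17.75
position: [0.5367, -0.1535, 0.215]
orientation: [0.07, 0.898, -0.405, 0.16]
contact_force: [0.5, -0.1, -3.1]
width: 0.0293
gripper_force: 60.0
time_s: 18.55
position: [0.5203, -0.1369, 0.2058]
orientation: [0.13, 0.867, -0.39, 0.281]
contact_force: [0.5, -1.2, -2.2]
width: 0.0291
gripper_force: 60.1
time_s: 19.15
position: [0.5205, -0.1376, 0.2059]
orientation: [0.13, 0.867, -0.39, 0.281]
contact_force: [-0.3, -0.1, -2.7]
width: 0.0288
gripper_force: 60.1
[ 90.98445515   2.52285011 205.91402462] 36.12060979089214 [-0.23745818  0.08168925  0.15747035  2.08634819  0.77194069  0.72930836
 -3.0259005 ] ydir z 0.006824977246361802
```

View pics/v6.png

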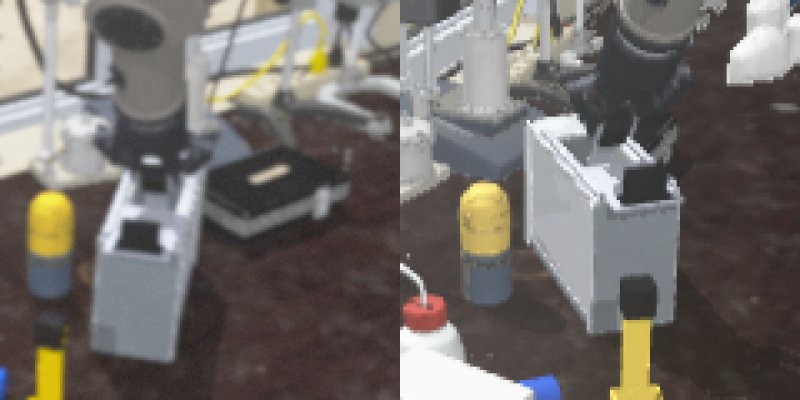

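The core isn't visible through the walls; the box, bar and flask are undisturbed. Joint 7 is near its limit at 36°, so I won't tip further; I level back and look into the trough.

Run:
```python
from plan import *
s=state();p=L(s['position'][None])[0];th0=36.1;t=np.radians(th0)
X=p[0]+2*np.cos(t)-141.7*np.sin(t);Z=p[2]-2*np.sin(t)-141.7*np.cos(t);print(X,Z,clr(th0,X,Z))
prev=tcp(th0,X,Z);n=7
for i in range(1,n+1):
    f=i/n;th=th0*(1-f);x,z=X+(36-X)*f,Z+(68-Z)*f;q=tcp(th,x,z);d=q-prev;prev=q;t=np.radians(th0*(1-(i-1)/n))
    bx=np.array([np.cos(t),-np.sin(t)]);bz=np.array([np.sin(t),np.cos(t)])
    print(round(th,1),clr(th,x,z).round(1),-(d@bx).round(1),-(d@bz).round(1))
```

```text
9.354708364375185 90.20268807213078 17.83637124466441
30.9 22.7 7.8 1.1
25.8 27.6 7.8 1.5
20.6 32.4 7.9 2.0
15.5 37.2 8.0 2.4
10.3 41.5 8.2 2.8
5.2 41.5 8.4 3.2
0.0 41.0 8.7 3.6
```

```bash
python3 -m creep '[[[0,0,0],[0,0,0]],[[0,0,0],[0,0,0]],[[0,0,0],[0,0,0]],[[0,0,0],[0,0,0]],[[3.9,0,0.6],[0,-0.045,0]],[[3.9,0,0.6],[0,-0.045,0]],[[3.9,0,0.7],[0,-0.045,0]],[[3.9,0,0.8],[0,-0.045,0]],[[4,0,1],[0,-0.045,0]],[[4,0,1],[0,-0.045,0]]]'
python3 -m creep '[[[4,0,1.2],[0,-0.045,0]],[[4,0,1.2],[0,-0.045,0]],[[4.1,0,1.4],[0,-0.045,0]],[[4.1,0,1.4],[0,-0.045,0]],[[4.2,0,1.6],[0,-0.045,0]],[[4.2,0,1.6],[0,-0.045,0]],[[4.3,0,1.8],[0,-0.045,0]],[[4.3,0,1.8],[0,-0.045,0]],[[0,0,0],[0,0,0]],[[0,0,0],[0,0,0]],[[0,0,0],[0,0,0]]]'
python3 - <<'E'
from plan import *
s=state();p=L(s['position'][None])[0];r=Rm(s);print('tcp in box',p,r.round(4).tolist(),s['joint_pos'],np.degrees(np.arctan2(r[1,1],r[0,1])),'fix rotvec',np.cross([0,0,1],r.T@[0,0,-1]).round(4))
print([state()['contact_force']])
save('scene','scene7');c=calibration('wrist');im,d=save('wrist','w7')
o=np.hstack([cv2.resize(cv2.imread('pics/scene7.png')[80:240,250:410],(400,400),interpolation=3),cv2.resize(cv2.imread('pics/w7.png')[40:300,130:390],(400,400),interpolation=3)]);cv2.imwrite('pics/v7.png',o)
E
```

```text
time_s: 20.25
position: [0.5359, -0.1536, 0.2136]
orientation: [0.077, 0.898, -0.403, 0.161]
contact_force: [0.6, 0.3, -2.2]
width: 0.0288
gripper_force: 60.1
time_s: 21.35
position: [0.5586, -0.1787, 0.2083]
orientation: [0.003, 0.912, -0.41, -0.001]
contact_force: [-0.0, -0.1, -2.4]
width: 0.0291
gripper_force: 60.0
tcp in box [ 35.01764345   1.13933189 208.28090792] [[0.6641, -0.7476, -0.0049], [-0.7476, -0.6641, -0.0052], [0.0006, 0.0071, -1.0]] [ 0.15114074  0.41206207  0.17763646  1.47470987 -0.06757232  1.264305
 -2.08044734] -138.38379338312268 fix rotvec [ 0.0071 -0.0006  0.    ]
[array([-0.01912957, -0.08055841, -2.39963459])]
```

View pics/v7.png

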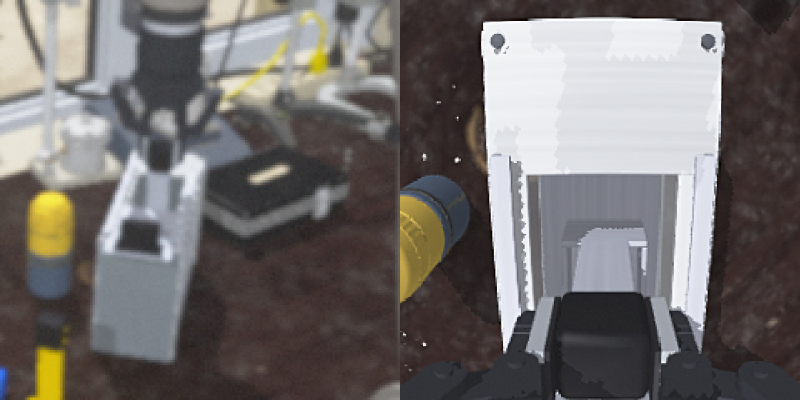

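The trough seems empty and the force fell to 2.4 N, the weight of the empty boat. I go back to the entry position and check alignment before lifting.

```bash
python3 -m creep '[[[2,-0.4,0],[0.007,0,0]],[[5,0,0],[0,0,0]],[[7,0,0],[0,0,0]],[[8,0,0],[0,0,0]],[[7,0,0],[0,0,0]],[[5.6,0,0],[0,0,0]],[[3,0,0],[0,0,0]],[[0,0,0],[0,0,0]],[[0,0,0],[0,0,0]],[[0,0,0],[0,0,0]]]'
python3 - <<'E'
from loc import *
s=state();print(L(s['position'][None]),Rm(s).round(4).tolist())
c=calibration('wrist');im,d=save('wrist','w8');l=L(wpts(c,d)[d>0])
m=l[(abs(l[:,1])<40)&(l[:,0]>-40)&(l[:,0]<120)]
for a,b in((66,90),(90,112),(112,150)):
    b_=m[(m[:,2]>a)&(m[:,2]<b)&(abs(m[:,1])<29)];print(a,len(b_),np.percentile(b_,[1,5,50,95,99],axis=0).round(1).tolist() if len(b_) else'')
w=m[(m[:,2]>153)&(m[:,2]<162)]
for x0 in(0,15,30):
    y=w[(w[:,0]>x0)&(w[:,0]<x0+15)][:,1];print('x',x0,y[y<0].max(initial=-99),y[y>0].min(initial=99))
E
```

```text
time_s: 22.45
position: [0.5839, -0.207, 0.2083]
orientation: [-0.0, 0.912, -0.41, 0.0]
contact_force: [-0.7, 0.3, -2.5]
width: 0.029
gripper_force: 60.0
[[ -2.9428294    0.83077079 208.27712532]] [[0.6635, -0.7481, 0.0002], [-0.7481, -0.6635, 0.0], [0.0001, -0.0001, -1.0]]
66 106 [[20.4, -19.4, 73.4], [23.4, -19.3, 73.9], [29.8, 19.1, 76.3], [38.9, 21.0, 88.0], [41.2, 21.0, 89.5]]
90 190 [[11.7, -22.2, 90.3], [12.8, -21.9, 91.5], [21.7, -19.3, 104.6], [31.4, 22.5, 105.9], [34.3, 22.8, 106.4]]
112 290 [[-2.5, -12.3, 136.1], [-2.4, -11.4, 136.7], [-1.9, 0.6, 143.7], [-1.4, 11.8, 149.1], [-1.1, 12.8, 149.8]]
x 0 -30.162803254275662 29.845237496592446
x 15 -99.0 99.0
x 30 -99.0 99.0
```

```bash
python3 -m creep '[[[0,0,-4],[0,0,0]],[[0,0,-8],[0,0,0]],[[0,0,-13],[0,0,0]],[[0,0,-18],[0,0,0]],[[0,0,-20],[0,0,0]],[[0,0,-20],[0,0,0]],[[0,0,-20],[0,0,0]],[[0,0,-20],[0,0,0]],[[0,0,-18],[0,0,0]],[[0,0,-12],[0,0,0]],[[0,0,-6],[0,0,0]],[[0,0,0],[0,0,0]]]'
python3 - <<'E'
from loc import *
s=state();print(L(s['position'][None]),Rm(s).round(4).tolist())
c=calibration('wrist');im,d=save('wrist','w9');l=L(wpts(c,d)[d>0])
sd=np.load('pics/w1.npz');c1=None
for n,f in(('scene','scene0'),('side','side0')):
    d=np.load(f'pics/{f}.npz')['d'];m=L(pts(n,d)[d>0])
    k=(m[:,0]>-40)&(m[:,0]<130)&(m[:,1]>55)&(m[:,1]<190);m=m[k];print(n,len(m),'z pct',np.percentile(m[:,2],[0,5,50,95,100]).round(1),'tall',m[m[:,2]>15][:,:3].round(0)[:6].tolist(),'off',m[m[:,2]<-15][:,:2].min(0,initial=999))
# core in box?  points seen through the slot
k=(l[:,0]>60)&(l[:,0]<165)&(abs(l[:,1])<40)&(l[:,2]<70);print('inside',k.sum())
E
```

```text
time_s: 23.7
position: [0.5844, -0.2075, 0.3691]
orientation: [-0.0, 0.912, -0.41, 0.002]
contact_force: [0.2, -0.4, -2.6]
width: 0.0288
gripper_force: 60.1
[[ -3.67646073   0.89141885 369.11219996]] [[0.6632, -0.7485, 0.0034], [-0.7485, -0.6632, -0.0015], [0.0034, -0.0015, -1.0]]
scene 1509 z pct [-8.135e+02 -8.017e+02 -6.000e-01  2.200e+00  5.200e+00] tall [] off [ 12.37874677 121.6092073 ]
side 430 z pct [-5.4 -3.4 -1.2  0.9  3.1] tall [] off [999. 999.]
inside 3
```

```bash
python3 -m creep '[[[0,10,0],[0,0,0]],[[0,20,0],[0,0,0]],[[0,25,0],[0,0,0]],[[0,25,0],[0,0,0]],[[0,15,0],[0,0,0]],[[0,6,0],[0,0,0]],[[0,0,0],[0,0,0]],[[0,0,20],[0,0,0]],[[0,0,35],[0,0,0]],[[0,0,35],[0,0,0]],[[0,0,20],[0,0,0]],[[0,0,0],[0,0,0]]]'
python3 -m creep '[[[0,0,20],[0,0,0]],[[0,0,30],[0,0,0]],[[0,0,25],[0,0,0]],[[0,0,15],[0,0,0]],[[0,0,8],[0,0,0]],[[0,0,0],[0,0,0]],[[0,0,0],[0,0,0]],[[0,0,0],[0,0,0]]]'
python3 - <<'E'
from loc import *
s=state();r=Rm(s);print(L(s['position'][None]),r.round(4).tolist(),'fix',np.cross([0,0,1],r.T@[0,0,-1]).round(4))
E
```

```text
time_s: 24.95
position: [0.5076, -0.2712, 0.253]
orientation: [-0.001, 0.913, -0.409, -0.004]
contact_force: [-1.1, 0.1, -2.5]
width: 0.0289
gripper_force: 60.0
time_s: 25.75
position: [0.5097, -0.2748, 0.161]
orientation: [0.0, 0.912, -0.41, 0.002]
contact_force: [-0.3, 0.0, -1.6]
width: 0.029
gripper_force: 60.0
[[ -4.73338098 101.39023195 160.96005073]] [[0.6634, -0.7482, 0.0034], [-0.7482, -0.6634, -0.0018], [0.0035, -0.0013, -1.0]] fix [-0.0013 -0.0035  0.    ]
```

```bash
python3 -m creep '[[[0,0,8],[0,0,0]],[[0,0,6],[0,0,0]],[[0,0,3],[0,0,0]],[[0,0,1.5],[0,0,0]],[[0,0,0],[0,0,0]],[[0,0,0],[0,0,0]]]'
python3 -m creep '[[[0,0,0.7],[0,0,0]],[[0,0,0.5],[0,0,0]],[[0,0,0],[0,0,0]],[[0,0,0],[0,0,0]]]'
```

```text
time_s: 26.35
position: [0.5082, -0.2745, 0.1417]
orientation: [0.0, 0.912, -0.41, 0.0]
contact_force: [-2.9, 0.2, 5.8]
width: 0.0289
gripper_force: 61.1
time_s: 26.75
position: [0.5083, -0.2747, 0.1416]
orientation: [0.0, 0.912, -0.41, 0.001]
contact_force: [-3.4, 2.0, 9.2]
width: 0.029
gripper_force: 61.8
```

Boat is on the worktop. Release with a partial opening, then retreat straight up.

```bash
python3 -m creep '[[[0,0,0],[0,0,0]],[[0,0,0],[0,0,0]],[[0,0,0],[0,0,0]],[[0,0,0],[0,0,0]]]' 0.55
python3 -m creep '[[[0,0,-10],[0,0,0]],[[0,0,-20],[0,0,0]],[[0,0,-30],[0,0,0]],[[0,0,-40],[0,0,0]],[[0,0,-40],[0,0,0]],[[0,0,-30],[0,0,0]],[[0,0,-20],[0,0,0]],[[0,0,0],[0,0,0]],[[0,0,0],[0,0,0]]]'
python3 - <<'E'
from h import *
save('scene','scene10');save('wrist','w10')
o=np.hstack([cv2.resize(cv2.imread('pics/scene10.png')[100:300,140:390],(450,360),interpolation=3),cv2.resize(cv2.imread('pics/w10.png')[0:340],(350,232),interpolation=3)[:,:] if 0 else cv2.resize(cv2.imread('pics/w10.png'),(350,360))]);cv2.imwrite('pics/v10.png',o)
E
```

```text
time_s: 27.15
position: [0.5085, -0.2743, 0.1392]
orientation: [0.0, 0.912, -0.41, 0.0]
contact_force: [-0.5, -0.8, -0.2]
width: 0.0473
gripper_force: 0.0
time_s: 28.05
position: [0.5084, -0.2744, 0.3298]
orientation: [0.0, 0.912, -0.41, 0.001]
contact_force: [-0.7, -0.6, -1.1]
width: 0.047
gripper_force: 0.0
```

View pics/v10.png

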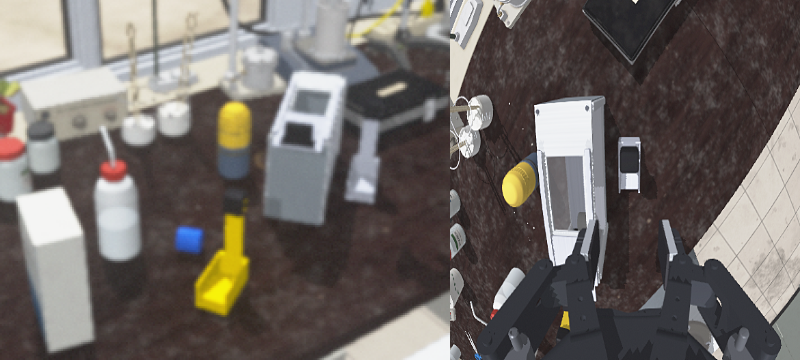

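The boat stands upright and empty beside the box; the bystanders and decoys are in place. A quick numeric check for the core inside, then I hand in.

Run:
```python
from loc import *
def rep(n,l):
    k=(l[:,0]>-60)&(l[:,0]<157)&(abs(l[:,1])<39)&(l[:,2]<140);m=l[k];h=m[:,2]-(26.9-.094*m[:,0])
    print(n,len(m));q=m[(h>8)&(h<40)]
    if len(q):print('  raised',len(q),np.percentile(q,[5,50,95],axis=0).round(0).tolist())
for n in('scene','side'):
    d=read_camera(n)[1];rep(n,L(pts(n,d)[d>0]))
c=calibration('wrist');d=read_camera('wrist')[1];rep('wrist',L(wpts(c,d)[d>0]))
```

```text
scene 7
side 3
wrist 1644
  raised 231 [[122.0, -17.0, 30.0], [130.0, -8.0, 44.0], [143.0, 2.0, 48.0]]
```

```bash
python3 -c "
from bench import *
print(close_job())"
```

```text
the job is handed in; nothing more can be done
None
```

The job is handed in at about 28 s: shutter fully open, core at the catch end, empty boat upright on the worktop beside the box, no sign of contact with the cover or shutter, bystanders and look-alikes unmoved; I viewed 12 pictures, two over your limit of 10.

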